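Space a turning blank on the drying board

ROBOT

A 6-joint arm with a two-finger parallel gripper is mounted at the origin on the work surface. World frame = base frame: x ahead of the robot, y to its left, z up, the work surface at z = 0. Lengths are in m, angles in degrees, forces in N, time in s.
With the tool pointing down it reaches from about 0.4 to 0.825 m from the base axis. Payload 7 kg.
Tool frame: the origin (TCP) lies midway between the tips of the shut fingers; the grasp point (between the pads) lies 19 mm behind it; z points along the fingers, y is the direction in which the jaws open and shut (so a half turn about z gives the same grasp; the last joint's range is limited). The gripper opens to 88 mm and grips with 3 to 60 N. Pads are 19 mm wide; open, the fingers measure 130 mm over their backs; the gripper's body (78 mm by 193 mm) begins 47 mm behind the grasp point.
Start: joints at [82.913, 20.546, 0.682, 0, -70.136, -16.507], TCP at [0.27, 0.619, 0.227] pointing down, gripper open.
Joint ranges: [-176.03, 176.03], [-82.01, 121.73], [-58.28, 71.71], [-173.87, 95.51], [-174.79, -0.11], [-173.66, 173.66]. Speed limits (degrees/s): [136.94, 136.94, 172.46, 180, 180, 180].

INTERFACE

Orientations are given as [roll, pitch, yaw] about the fixed x, y, z axes, in that order (R = Rz(yaw) Ry(pitch) Rx(roll)).
In Python, from plant import get_state, capture, close_job gives the robot as it stands.
- The arm moves only by the tool apply_moves, never from a script. Its argument "commands" is a list of rows, each an object with "grip": the opening, from 0 (shut) to 1 (fully open); "dp": the shift along the tool's x, y, z in mm, a list of three; "yaw": the turn about the tool's z in rad. A call has 1 to 12 rows; each row is the pose to reach, as a shift and turn from the pose commanded when the call began, along the tool's axes at that moment; what a row does not reach only later rows make up. A row lasts 1/8 s, in which the tool goes at most 62.5 mm and 10.7 degrees, less where a joint would pass 70% of its speed; a pose out of reach is approached as far as the arm can. A call with a gripper value outside its range is refused whole. The fingers move at their own pace and stop on an object; "newtons" is the grip in N (left out, the last holds). Time passes only in rows, so rows that repeat a pose let the fingers close. It gives the time, the measured TCP pose, the force and the opening at its end, in the units of the state.
- get_state(): the state, without advancing time (a new reading comes with each control period).
- capture(name): name is "scene" or "side" or "wrist"; returns a dict with "color" (420x560x3 uint8, red, green, blue), "camera_matrix" (3x3 intrinsics, pixels), "xyz" and "rotation" of the camera in the world; the wrist camera has in their place "T_tool_cam" (4x4, takes a point from camera to tool coordinates, whose origin is the TCP and whose axes are the flange's). Camera axes: x right, y up, looking along -z (the intrinsics and any distortion apply to the point x, -y, -z); pixel columns grow to the right and rows downward; lengths in m; the calibration is good to about 2 mm. A picture is of the moment at which its call begins: read the wrist's pose just before it. There is no depth.
- close_job(): hands the job in, once; it reports no verdict.
The state is a dict: "time_s": time; "joints": joint angles; "qd": joint speeds; "joint_torque": joint torques, N m; "tcp_pos": TCP position; "eef_rot": TCP orientation; "contact_force": force on the tool from outside, world axes, zero at the start; "moment": the same for the moment, N m; "gripper_width": finger opening in m.
Only numpy, scipy, OpenCV 4.12 (cv2) and the standard library are available. Lean on these libraries where they do the work, as an engineer would, in place of code of your own. Each camera call takes 0.05 s, during which the arm holds its last target.

TASK

On the drying board, stand the thick spacer block up close against the free end of the blank that is already fixed there, in line with it. Then lay the loose blank of the same size close up against the other side of the spacer, so that the two blanks lie in one straight row with the spacer filling the gap between them. Leave the spacer in the gap, and leave both pieces resting flat on the board.

Things in the scene. Friction and masses are not known exactly. Their poses are not given: they have to be found in the camera images.
- first_center (a point): Centre of the dark wood blank (50 in x, 85 in y, 44 mm high) screwed to a fixed plywood board flat on the bench. Axes: z up, y along the board. Its free end is 42.5 mm to -y; beyond that 162 mm of board are empty (a 43 mm high cleat closes the +y end). Board 110 x 270 x 15 mm, middle 70 mm to -y of this point, top 22 mm below it, 15 mm above the bench. Place and yaw vary.
- blank_center (a point): Centre of the loose dark blank lying on the bench right of the board, same as the fixed one: 50 mm in x, 85 in y, 44 high (z up), about 130 g. Its long y goes along the row; grip across the 50 mm. A short dark offcut (50 x 42 x 44 mm) nearby is a bystander; parts on the bench stand at least 120 mm apart, centre to centre.
- spacer_center (a point): Centre of the thick pale wood spacer block standing on the bench right of the board: 54 mm in x, 28 in y, 44 high (z up), about 40 g. Its 28 mm thickness (y) goes along the row; grip across the 54 mm. A thin pale slip (54 x 12 x 44 mm) nearby is a bystander. Blank, offcut, spacer and slip swap places at random.
Mind the look-alikes: they are no part of the job. Of the things shaped like the part that bears spacer_center, the wooden one is meant.

How it is judged (in metres and radians):
On the way, in this order (a step that is already met when the one before it is completed fails the run):
1. the spacer stands against the free end of the fixed blank, let go, with the loose blank not yet in the row (y of spacer_center in the frame of first_center between -0.0665 and -0.053 m and x of spacer_center in the frame of first_center between -0.015 and 0.015 m and z of spacer_center in the frame of first_center between -0.006 and 0.006 m and angle between the y axis of spacer_center and the y axis of first_center, either way round below 0.175 rad and angle between spacer_center's own z axis and vertical below 0.105 rad and contact force between spacer and the fingers below 0.1 N and horizontal distance between blank_center and first_center above 0.17 m), for 0.2 s.
2. the loose blank lies in the row against the spacer (y of spacer_center in the frame of first_center between -0.0665 and -0.053 m and x of spacer_center in the frame of first_center between -0.015 and 0.015 m and z of spacer_center in the frame of first_center between -0.006 and 0.006 m and angle between the y axis of each of spacer_center, blank_center and the y axis of first_center, either way round below 0.175 rad and angle between each of spacer_center, blank_center's own z axis and vertical below 0.105 rad and y of blank_center in the frame of first_center between -0.129 and -0.11 m and x of blank_center in the frame of first_center between -0.015 and 0.015 m and z of blank_center in the frame of first_center between -0.006 and 0.006 m), for 0.2 s.
At the end, for the whole second after the job is handed in: Spacer on the board within 10 mm of the fixed blank's free end; loose blank beyond it, 28 to 44 mm between the two blanks. Both flat on the board, within 15 mm of the row's centre line and 10 degrees of its direction, upright within 6 degrees, released, at rest (all of step 2 and linear speed of each of blank, spacer below 0.02 m/s); the robot touches nothing.
It also fails if it takes over 58 s, if anything falls off the work surface, if the arm or the gripper's body presses on something with over 40 N, if the wrist force passes 120 N, or if a joint passes its speed limit or range.

## Working session

There is one attempt and no reset: what is moved stays moved. The work goes in short steps, Python scripts to look and compute and a tool call to move; the robot and the scene stay as the last step left them, time stands still between calls to the robot, and variables do not carry over. Pictures are saved under pics/ and viewed, and the job is handed in when it is done.

Besides the shell and the picture viewer there is one more tool, called after "Emit:" by a JSON object that holds its "api" and its "payload". apply_moves: Moves the arm, as the interface text tells. Its arguments: {"type":"object","properties":{"commands":{"type":"array","items":{"type":"object","properties":{"grip":{"type":"number"},"dp":{"type":"array","items":{"type":"number"}},"yaw":{"type":"number"}}}},"newtons":{"type":"number"}},"required":["commands"]}

```bash
mkdir -p pics; ls; cat > h.py <<'E'
import numpy as np, cv2
from plant import get_state, capture
def save(n,f=None):
    d=capture(n); cv2.imwrite('pics/%s.png'%(f or n),cv2.cvtColor(d['color'],cv2.COLOR_RGB2BGR)); return d
E
python3 - <<'E'
from h import *
import pickle
print(get_state())
D={}
for n in ['scene','side','wrist']:
    d=save(n,n+'0'); D[n]=d; print({k:v for k,v in d.items() if k!='color'})
D['st']=get_state()
pickle.dump(D,open('d0.pkl','wb'))
E
```

```text
pics
{'time_s': 0.0, 'joints': array([ 8.29117181e+01,  2.05898494e+01,  6.32940103e-01, -2.00034319e-02,
       -7.01344861e+01, -1.65077600e+01]), 'qd': array([ 0.09029525,  0.0534216 , -0.04474503,  0.03671457, -0.04841281,
        0.04606367]), 'joint_torque': array([ 1.03595576e-03, -5.82718062e+01,  2.93056369e+01,  6.99696064e+00,
        6.87127031e-03, -1.67577477e-04]), 'tcp_pos': array([0.2700131 , 0.61810777, 0.22563461]), 'eef_rot': array([ 1.79907028e+02, -7.94266202e-03, -2.36028479e+01]), 'contact_force': array([-0.66457503, -0.1081049 , -0.55146218]), 'moment': array([ 0.01911184,  0.01348016, -0.02754795]), 'gripper_width': 0.0877364109668589}
{'camera_matrix': array([[491.06227946,   0.        , 283.91879767],
       [  0.        , 491.06227946, 198.11948878],
       [  0.        ,   0.        ,   1.        ]]), 'xyz': array([ 0.87736912, -0.50644736,  0.70338226]), 'rotation': array([46.58235536, -0.97271428, 36.91536021])}
{'camera_matrix': array([[406.2410723 ,   0.        , 284.96757416],
       [  0.        , 406.2410723 , 213.25282749],
       [  0.        ,   0.        ,   1.        ]]), 'xyz': array([0.16210013, 0.53090788, 0.5773382 ]), 'rotation': array([  46.89449999,    0.3656019 , -147.39345861])}
{'camera_matrix': array([[361.28473191,   0.        , 275.8111465 ],
       [  0.        , 361.28473191, 212.0614448 ],
       [  0.        ,   0.        ,   1.        ]]), 'T_tool_cam': array([[ 1.60534446e-03,  9.62246287e-01,  2.72175508e-01,
         7.26907049e-02],
       [ 9.99998616e-01, -1.66362361e-03, -1.66311555e-05,
         3.25297127e-04],
       [ 4.36794334e-04,  2.72175158e-01, -9.62247626e-01,
        -1.58071411e-01],
       [ 0.00000000e+00,  0.00000000e+00,  0.00000000e+00,
         1.00000000e+00]])}
```

View pics/scene0.png

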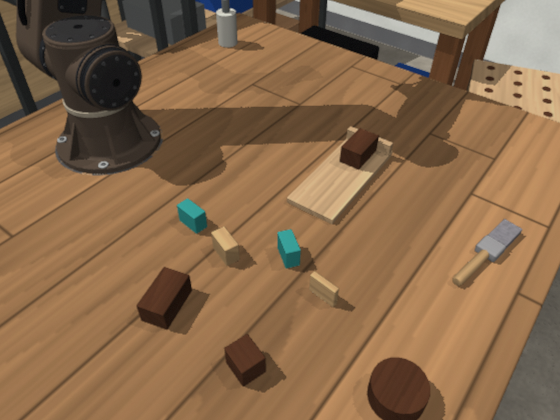

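View pics/side0.png

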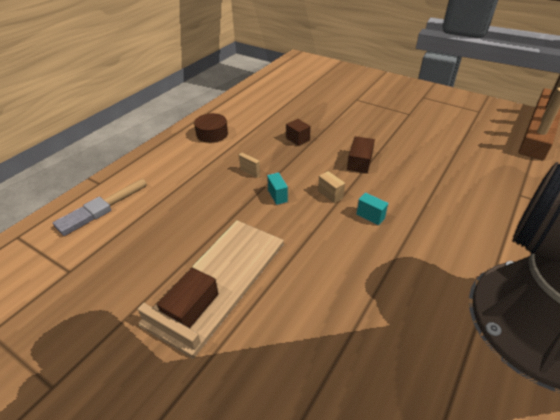

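View pics/wrist0.png

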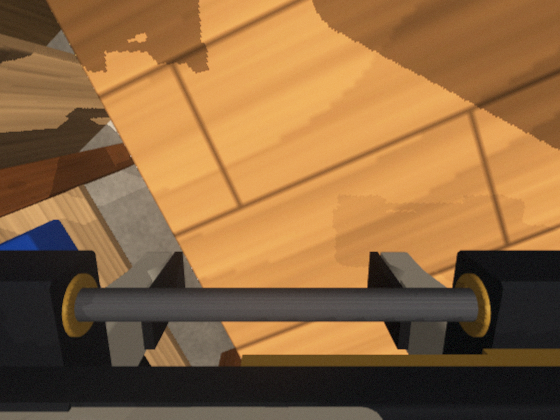

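The scene view shows these candidates:
- **Spacer:** thick pale block (226,246), thin slip (323,289), teal blocks (192,215) and (289,249). I choose the pale thick one at (226,246).
- **Blank:** long dark block (165,297), short offcut (245,360), dark disc (398,388), fixed blank (360,148). I choose (165,297).

I'll check both with a close crop.

```bash
cat >> h.py <<'E'
from scipy.spatial.transform import Rotation as Ro
import pickle
def campose(d,st=None):
    if 'T_tool_cam' in d:
        T=np.eye(4);T[:3,:3]=Ro.from_euler('xyz',st['eef_rot'],degrees=True).as_matrix();T[:3,3]=st['tcp_pos']
        T=T@d['T_tool_cam'];return T[:3,:3],T[:3,3]
    return Ro.from_euler('xyz',d['rotation'],degrees=True).as_matrix(),np.array(d['xyz'])
def ray(d,uv,z,st=None):
    R,t=campose(d,st);K=d['camera_matrix'];uv=np.atleast_2d(uv).astype(float)
    v=np.c_[(uv[:,0]-K[0,2])/K[0,0],-(uv[:,1]-K[1,2])/K[1,1],-np.ones(len(uv))]@R.T
    return t+v*((z-t[2])/v[:,2])[:,None]
def proj(d,P,st=None):
    R,t=campose(d,st);K=d['camera_matrix'];p=(np.atleast_2d(P)-t)@R
    return np.c_[K[0,0]*p[:,0]/-p[:,2]+K[0,2],K[1,1]*-p[:,1]/-p[:,2]+K[1,2]]
def crop(d,x0,y0,x1,y1,s,f):
    c=cv2.cvtColor(d['color'][y0:y1,x0:x1],cv2.COLOR_RGB2BGR)
    cv2.imwrite('pics/'+f,cv2.resize(c,None,fx=s,fy=s,interpolation=cv2.INTER_CUBIC))
E
python3 - <<'E'
from h import *
D=pickle.load(open('d0.pkl','rb'))
crop(D['scene'],130,190,350,350,3.6,'c1.png')
crop(D['scene'],280,120,400,225,5.5,'c2.png')
crop(D['side'],130,90,400,290,2.9,'c3.png')
E
```

```text
(no output)
```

View pics/c1.png

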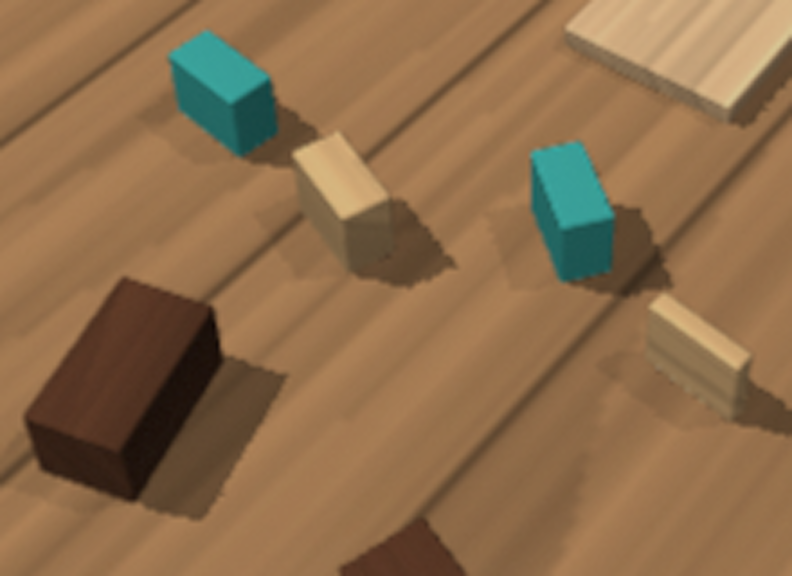

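View pics/c2.png

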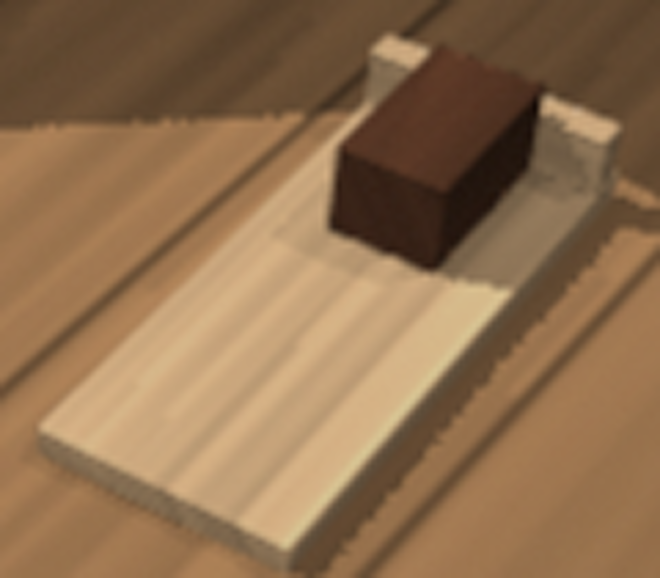

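View pics/c3.png

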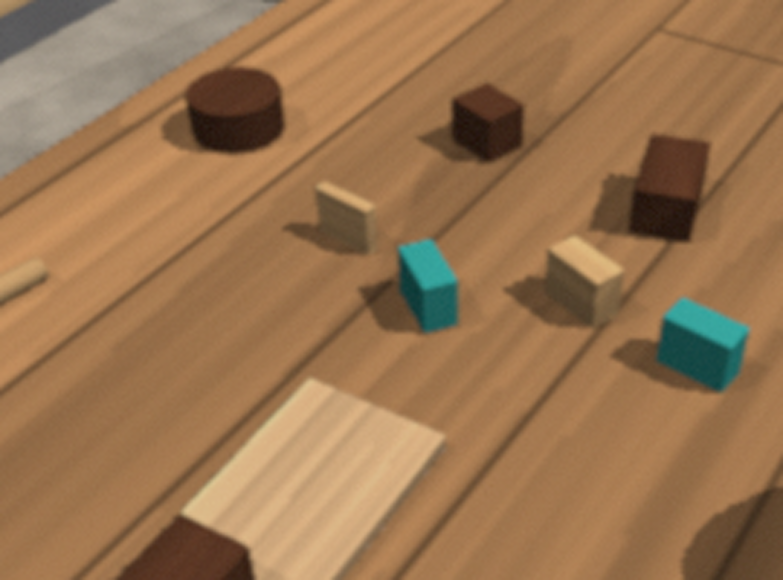

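```bash
cat > m.py <<'E'
from h import *
D=pickle.load(open('d0.pkl','rb'))
def go(n,cr,s,off,z,lab):
    uv=(np.array(cr)+.5)/s-.5+off
    P=ray(D[n],uv,z)[:,:2]; r=cv2.minAreaRect((P*1000).astype(np.float32))
    e=np.roll(P,-1,0)-P
    print(lab,n,'c',P.mean(0).round(4),'edges',(np.linalg.norm(e,axis=1)*1000).round(1),'ang',np.degrees(np.arctan2(e[:,1],e[:,0])).round(1))
o1=np.array([130,190]);o2=np.array([280,120]);o3=np.array([130,90])
go('scene',[(295,154),(338,133),(389,195),(344,219)],3.6,o1,.044,'spacer')
go('side',[(574,237),(623,270),(597,289),(548,259)],2.9,o3,.044,'spacer')
go('scene',[(124,279),(213,308),(121,452),(27,414)],3.6,o1,.044,'blank')
go('side',[(654,136),(709,143),(693,193),(637,184)],2.9,o3,.044,'blank')
go('scene',[(441,45),(543,90),(445,193),(339,150)],5.5,o2,.059,'fixed')
go('scene',[(38,431),(290,553)],5.5,o2,.015,'boardend')
go('side',[(310,379),(445,437)],2.9,o3,.015,'boardend')
crop(D['side'],130,210,290,350,5,'c4.png')
E
python3 m.py
```

```text
spacer scene c [ 0.4463 -0.0917] edges [25.1 50.5 26.1 51. ] ang [  73.   -18.3 -105.9  160.7]
spacer side c [ 0.4436 -0.0841] edges [50.8 29.6 47.3 33.5] ang [162.   78.4 -14.  -96. ]
blank scene c [ 0.4438 -0.2358] edges [47.  83.  48.3 80.9] ang [  16.5  -73.3 -166.1  105.8]
blank side c [ 0.444  -0.2359] edges [45.1 74.4 43.9 72.3] ang [-161.5  104.    16.   -75.1]
fixed scene c [0.4994 0.2922] edges [48.4 82.5 46.7 86.3] ang [  -1.7  -88.  -177.2   93.1]
boardend scene c [0.5077 0.0882] edges [108.3 108.3] ang [   2.4 -177.6]
boardend side c [0.5053 0.0936] edges [107.9 107.9] ang [-178.    2.]
```

```bash
sleep 1; ls pics
```

```text
c1.png
c2.png
c3.png
c4.png
scene0.png
side0.png
wrist0.png
```

View pics/c4.png

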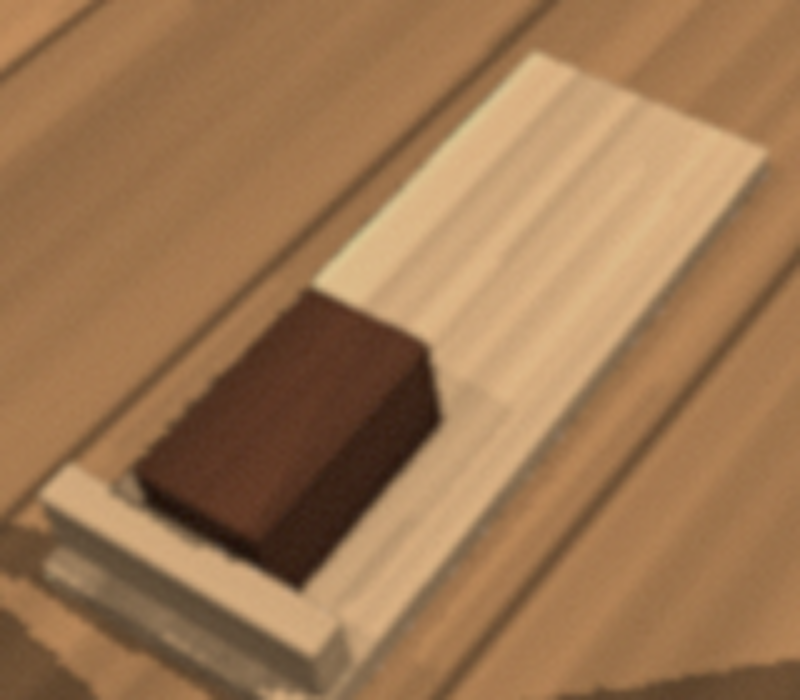

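```bash
cat >> h.py <<'E'
def to(x,y,z,yaw):
    s=get_state();R=Ro.from_euler('xyz',s['eef_rot'],degrees=True).as_matrix()
    d=R.T@(np.array([x,y,z])-s['tcp_pos'])*1000
    a=(yaw-s['eef_rot'][2]+180)%360-180
    print('t',s['time_s'],'tcp',s['tcp_pos'].round(4),s['eef_rot'].round(2),'w',round(s['gripper_width'],4),'F',s['contact_force'].round(1));print('dp',d.round(1),'yaw',round(-np.radians(a),4))
E
python3 - <<'E'
from h import *
D=pickle.load(open('d0.pkl','rb'))
uv=(np.array([(318,290),(428,346),(265,545),(139,470)])+.5)/5-.5+np.array([130,210])
P=ray(D['side'],uv,.059);e=np.roll(P,-1,0)-P
print(P.mean(0),np.linalg.norm(e,axis=1),np.degrees(np.arctan2(e[:,1],e[:,0])))
print(ray(D['scene'],[(192,212),(289,246)],.03))
to(.502,.24,.19,-87.7)
E
```

```text
[0.49564466 0.2960105  0.059     ] [0.04525546 0.08224491 0.05031353 0.08156964] [-178.04778908   94.55049991    1.2672303   -88.97927528]
[[ 0.34254338 -0.07071975  0.03      ]
 [ 0.54197505 -0.02564911  0.03      ]]
t 0.15 tcp [0.2701 0.6182 0.2258] [ 1.7993e+02 -1.0000e-02 -2.3600e+01] w 0.0877 F [0.2 0.  0.6]
dp [364.  253.7  36.2] yaw 1.1188
```

Emit:
{"api": "apply_moves", "payload": {"commands": [{"grip": 0.85, "dp": [364, 254, 36], "yaw": 1.119}, {"grip": 0.85, "dp": [364, 254, 36], "yaw": 1.119}, {"grip": 0.85, "dp": [364, 254, 36], "yaw": 1.119}, {"grip": 0.85, "dp": [364, 254, 36], "yaw": 1.119}, {"grip": 0.85, "dp": [364, 254, 36], "yaw": 1.119}, {"grip": 0.85, "dp": [364, 254, 36], "yaw": 1.119}, {"grip": 0.85, "dp": [364, 254, 36], "yaw": 1.119}, {"grip": 0.85, "dp": [364, 254, 36], "yaw": 1.119}, {"grip": 0.85, "dp": [364, 254, 36], "yaw": 1.119}, {"grip": 0.85, "dp": [364, 254, 36], "yaw": 1.119}], "newtons": 20}}

```text
time_s: 1.4
tcp_pos: [0.5017, 0.241, 0.1906]
eef_rot: [-180.0, 0.0, -87.6]
contact_force: [0.2, 1.0, -0.3]
gripper_width: 0.0748
```

```bash
python3 - <<'E'
from h import *
s=get_state();d=save('wrist','w1');pickle.dump((d,s),open('w1.pkl','wb'))
to(.445,-.088,.17,-108)
E
```

```text
t 1.45 tcp [0.5017 0.2412 0.1907] [-1.7999e+02  1.0000e-02 -8.7620e+01] w 0.0745 F [ 0.6 -0.5  1.4]
dp [326.6  70.3  20.6] yaw 0.3557
```

View pics/w1.png

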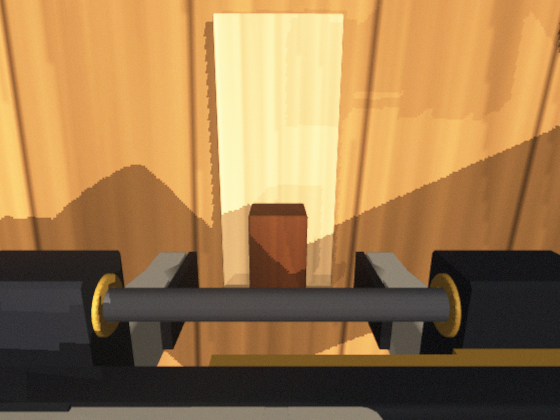

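The wrist view shows the board end at row 14 (cols 212–343). The fixed blank's free end has its top edge at row ~215 (cols 249–307) and its foot at row ~204.

```bash
python3 - <<'E'
from h import *
d,s=pickle.load(open('w1.pkl','rb'))
crop(d,205,5,350,100,5,'w1a.png'); crop(d,230,190,330,290,6,'w1b.png')
E
```

```text
(no output)
```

View pics/w1b.png

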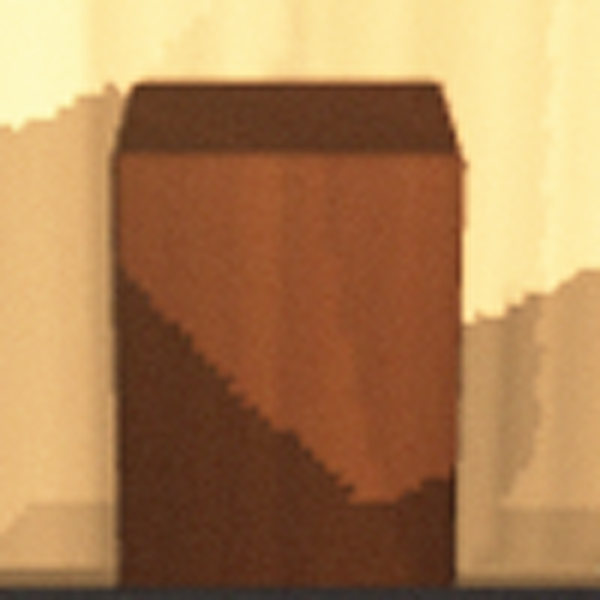

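View pics/w1a.png

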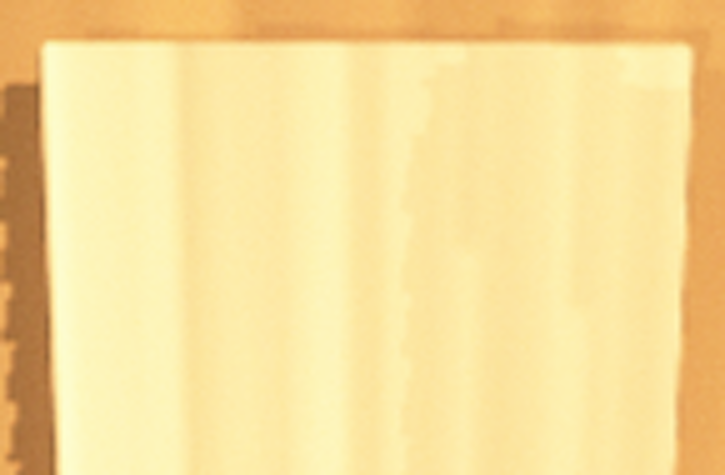

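```bash
python3 - <<'E'
from h import *
d,s=pickle.load(open('w1.pkl','rb'))
f=lambda c,o,k:(np.array(c)+.5)/k-.5+np.array(o)
T=ray(d,f([(118,153),(460,152)],(230,190),6),.059,s)
B=ray(d,f([(132,83),(438,82)],(230,190),6),.015,s)
E=ray(d,f([(43,43),(691,43)],(205,5),5),.015,s)
for n,P in zip('TBE',(T,B,E)):
    e=P[0]-P[1];print(n,P.round(4).tolist(),'mid',P.mean(0).round(4),np.linalg.norm(e),np.degrees(np.arctan2(e[1],e[0]))%180)
m=(T.mean(0)+B.mean(0))/2; v=m-E.mean(0);print('free mid',m.round(4),'row dir',np.degrees(np.arctan2(v[1],v[0])),'len',np.linalg.norm(v[:2]))
E
```

```text
T [[0.5226, 0.2533, 0.059], [0.4751, 0.2511, 0.059]] mid [0.4988 0.2522 0.059 ] 0.04761557231289567 2.631253121514611
B [[0.5235, 0.2546, 0.015], [0.4749, 0.2524, 0.015]] mid [0.4992 0.2535 0.015 ] 0.048628348354086484 2.6483481145747816
E [[0.5593, 0.0929, 0.015], [0.4518, 0.0884, 0.015]] mid [0.5056 0.0907 0.015 ] 0.10760603742802671 2.4316347297917056
free mid [0.499  0.2529 0.037 ] row dir 92.30907794342647 len 0.1623437183322723
```

```bash
python3 - <<'E'
from h import *
to(.457,-.05,.17,-108)
E
```

```text
t 1.45 tcp [0.5017 0.2412 0.1907] [-1.7999e+02  1.0000e-02 -8.7620e+01] w 0.0745 F [ 0.6 -0.5  1.4]
dp [289.1  56.7  20.6] yaw 0.3557
```

Emit:
{"api": "apply_moves", "payload": {"commands": [{"grip": 0.85, "dp": [289, 57, 21], "yaw": 0.356}, {"grip": 0.85, "dp": [289, 57, 21], "yaw": 0.356}, {"grip": 0.85, "dp": [289, 57, 21], "yaw": 0.356}, {"grip": 0.85, "dp": [289, 57, 21], "yaw": 0.356}, {"grip": 0.85, "dp": [289, 57, 21], "yaw": 0.356}, {"grip": 0.85, "dp": [289, 57, 21], "yaw": 0.356}, {"grip": 0.85, "dp": [289, 57, 21], "yaw": 0.356}, {"grip": 0.85, "dp": [289, 57, 21], "yaw": 0.356}]}}

```text
time_s: 2.45
tcp_pos: [0.4572, -0.0497, 0.1697]
eef_rot: [-180.0, 0.0, -108.0]
contact_force: [-0.5, 0.2, 0.8]
gripper_width: 0.0748
```

```bash
python3 - <<'E'
from h import *
s=get_state();d=save('wrist','w2');pickle.dump((d,s),open('w2.pkl','wb'))
uv=proj(d,[.445,-.088,.044],s)[0];print(uv)
x,y=(uv-50).astype(int);y=max(y,0);crop(d,x,y,x+100,y+100,6,'w2a.png');print(x,y)
E
```

```text
[274.63664436 154.15652001]
224 104
```

View pics/w2.png

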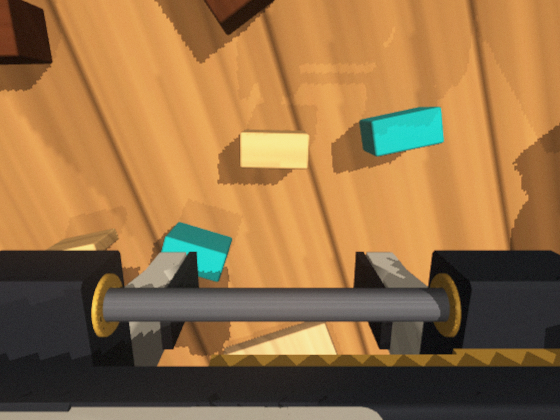

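View pics/w2a.png

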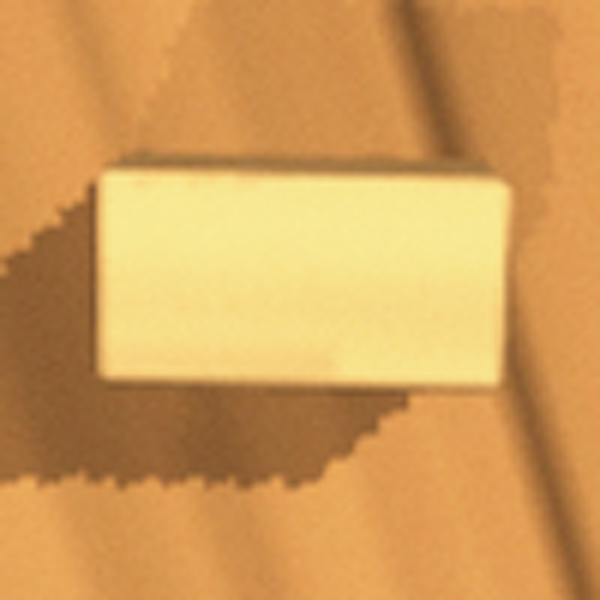

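```bash
python3 - <<'E'
from h import *
d,s=pickle.load(open('w2.pkl','rb'))
P=ray(d,(np.array([(98,170),(508,182),(501,385),(98,379)])+.5)/6-.5+np.array([224,104]),.044,s)
e=np.roll(P,-1,0)-P;c=P.mean(0)
print(c,np.linalg.norm(e,axis=1),np.degrees(np.arctan2(e[:,1],e[:,0])))
to(c[0],c[1],.006,-109.5)
E
```

```text
[ 0.44469807 -0.09103663  0.044     ] [0.05254941 0.02614632 0.05298497 0.02687265] [ 160.45975821   71.48622153  -18.75027486 -109.45950429]
t 2.5 tcp [ 0.4571 -0.0498  0.1697] [-1.7999e+02  1.0000e-02 -1.0799e+02] w 0.0745 F [-0.3 -0.5  0.4]
dp [ 43.1  -0.9 163.6] yaw 0.0264
```

Emit:
{"api": "apply_moves", "payload": {"commands": [{"grip": 0.85, "dp": [43, -1, 60], "yaw": 0.022}, {"grip": 0.85, "dp": [43, -1, 100], "yaw": 0.022}, {"grip": 0.85, "dp": [43, -1, 130], "yaw": 0.022}, {"grip": 0.85, "dp": [43, -1, 150], "yaw": 0.022}, {"grip": 0.85, "dp": [43, -1, 163], "yaw": 0.022}, {"grip": 0.85, "dp": [43, -1, 163], "yaw": 0.022}, {"grip": 0.5, "dp": [43, -1, 163], "yaw": 0.022}, {"grip": 0.4, "dp": [43, -1, 163], "yaw": 0.022}, {"grip": 0.4, "dp": [43, -1, 163], "yaw": 0.022}, {"grip": 0.4, "dp": [43, -1, 163], "yaw": 0.022}, {"grip": 0.4, "dp": [43, -1, 163], "yaw": 0.022}], "newtons": 15}}

```text
time_s: 3.88
tcp_pos: [0.4448, -0.092, 0.0072]
eef_rot: [-179.9, 0.0, -109.4]
contact_force: [-0.7, 2.4, 6.4]
gripper_width: 0.0543
```

```bash
python3 - <<'E'
from h import *
to(.4997,.18,.12,-87.6)
E
```

```text
t 3.875 tcp [ 0.4448 -0.092   0.0072] [-1.7994e+02  4.0000e-02 -1.0936e+02] w 0.0543 F [-0.7  2.4  6.4]
dp [-274.9   38.2 -112.6] yaw -0.3798
```

Emit:
{"api": "apply_moves", "payload": {"commands": [{"grip": 0.4, "dp": [0, 0, -50], "yaw": 0}, {"grip": 0.4, "dp": [0, 0, -100], "yaw": 0}, {"grip": 0.4, "dp": [-275, 38, -113], "yaw": -0.38}, {"grip": 0.4, "dp": [-275, 38, -113], "yaw": -0.38}, {"grip": 0.4, "dp": [-275, 38, -113], "yaw": -0.38}, {"grip": 0.4, "dp": [-275, 38, -113], "yaw": -0.38}, {"grip": 0.4, "dp": [-275, 38, -113], "yaw": -0.38}, {"grip": 0.4, "dp": [-275, 38, -113], "yaw": -0.38}, {"grip": 0.4, "dp": [-275, 38, -113], "yaw": -0.38}, {"grip": 0.4, "dp": [-275, 38, -113], "yaw": -0.38}]}}

```text
time_s: 5.12
tcp_pos: [0.4993, 0.1787, 0.1196]
eef_rot: [180.0, -0.0, -87.7]
contact_force: [-0.1, -0.4, -0.0]
gripper_width: 0.054
```

```bash
python3 - <<'E'
from h import *
s=get_state();d=save('wrist','w3');pickle.dump((d,s),open('w3.pkl','wb'))
d=save('side','s3');crop(d,130,180,310,330,4,'s3a.png')
to(.4998,.2345,.023,-87.6)
E
```

```text
t 5.225 tcp [0.4995 0.1789 0.1197] [-180.      0.    -87.67] w 0.0539 F [ 0.2 -1.1 -0.5]
dp [-55.5  -2.5  96.7] yaw -0.0011
```

View pics/w3.png

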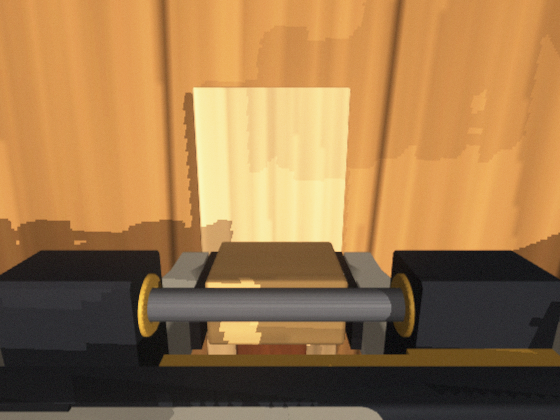

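View pics/s3.png

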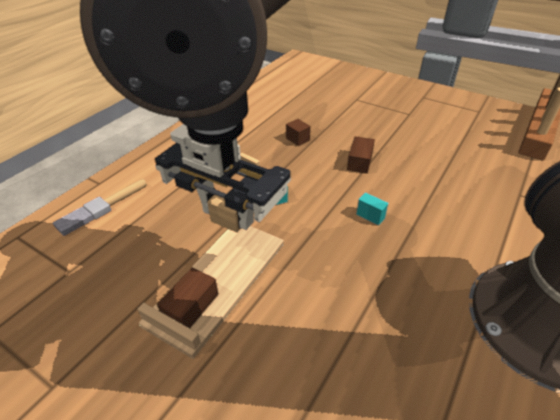

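The spacer hangs upright in the jaws (wrist view, rows 242–343). I'll lower it into place.

Emit:
{"api": "apply_moves", "payload": {"commands": [{"grip": 0.4, "dp": [-55, -2, 20], "yaw": 0}, {"grip": 0.4, "dp": [-55, -2, 50], "yaw": 0}, {"grip": 0.4, "dp": [-55, -2, 75], "yaw": 0}, {"grip": 0.4, "dp": [-55, -2, 88], "yaw": 0}, {"grip": 0.4, "dp": [-55, -2, 94], "yaw": 0}, {"grip": 0.4, "dp": [-55, -2, 96], "yaw": 0}, {"grip": 0.4, "dp": [-55, -2, 97], "yaw": 0}, {"grip": 0.4, "dp": [-55, -2, 97], "yaw": 0}]}}

```text
time_s: 6.22
tcp_pos: [0.4996, 0.2352, 0.0231]
eef_rot: [-180.0, 0.0, -87.6]
contact_force: [-0.1, 0.3, -1.0]
gripper_width: 0.0538
```

```bash
python3 - <<'E'
from h import *
d=save('scene','s4');crop(d,280,100,420,220,5,'s4a.png')
d=save('side','s4');crop(d,130,200,310,340,4,'s4b.png')
to(.4998,.2345,.0222,-87.6)
E
```

```text
t 6.325 tcp [0.4995 0.2351 0.023 ] [-1.7996e+02  3.0000e-02 -8.7590e+01] w 0.0537 F [ 0.1 -0.7  0.2]
dp [ 0.6 -0.3  0.8] yaw 0.0002
```

View pics/s4a.png

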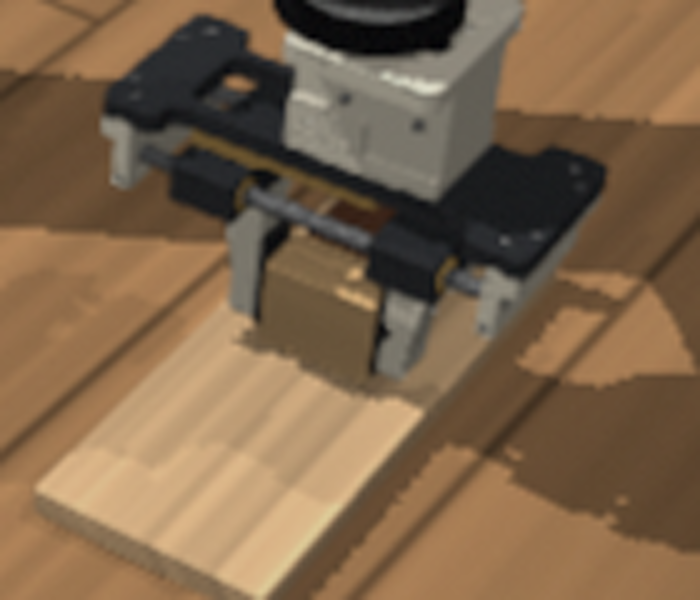

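View pics/s4b.png

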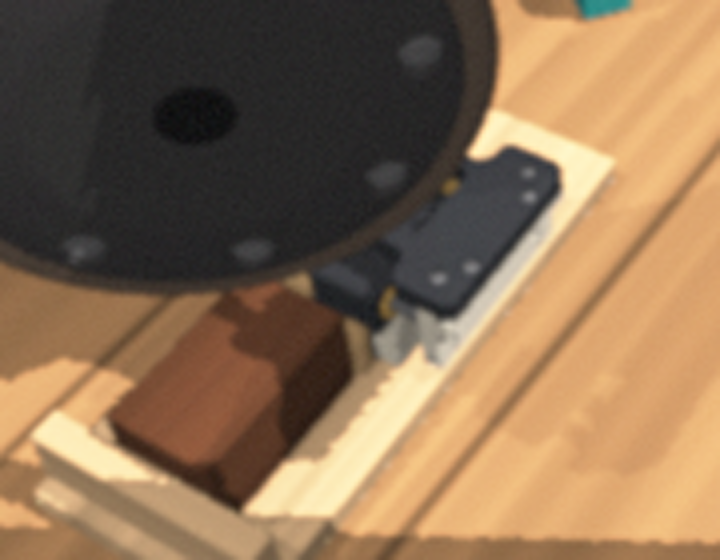

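The spacer is close to the fixed blank's end with no side contact force. I'll lower it 1 mm, open and rise.

Emit:
{"api": "apply_moves", "payload": {"commands": [{"grip": 0.4, "dp": [0, 0, 1], "yaw": 0}, {"grip": 0.8, "dp": [0, 0, 1], "yaw": 0}, {"grip": 0.8, "dp": [0, 0, 1], "yaw": 0}, {"grip": 0.8, "dp": [0, 0, 1], "yaw": 0}, {"grip": 0.8, "dp": [0, 0, 1], "yaw": 0}, {"grip": 0.8, "dp": [0, 0, -20], "yaw": 0}, {"grip": 0.8, "dp": [0, 0, -70], "yaw": 0}, {"grip": 0.8, "dp": [0, 0, -130], "yaw": 0}, {"grip": 0.8, "dp": [-40, 0, -167], "yaw": 0}, {"grip": 0.8, "dp": [-40, 0, -167], "yaw": 0}, {"grip": 0.8, "dp": [-40, 0, -167], "yaw": 0}]}}

```text
time_s: 7.7
tcp_pos: [0.497, 0.2746, 0.189]
eef_rot: [179.9, -0.0, -87.6]
contact_force: [0.5, -0.5, -0.3]
gripper_width: 0.07
```

```bash
python3 - <<'E'
from h import *
s=get_state();d=save('wrist','w5');pickle.dump((d,s),open('w5.pkl','wb'))
uv=proj(d,[.4998,.2355,.059],s)[0];print(uv)
x,y=(uv-50).astype(int);crop(d,x,y,x+100,y+100,6,'w5a.png');print(x,y)
v=np.array([np.cos(np.radians(-74)),np.sin(np.radians(-74))])
to(.444-.05*v[0],-.236-.05*v[1],.17,-74)
E
```

```text
[273.2836955  154.50621917]
223 104
t 7.75 tcp [0.4969 0.2741 0.1884] [ 1.799e+02 -7.000e-02 -8.760e+01] w 0.0695 F [ 0.3  0.1 -0.4]
dp [458.9  85.9  19.1] yaw -0.2374
```

View pics/w5a.png

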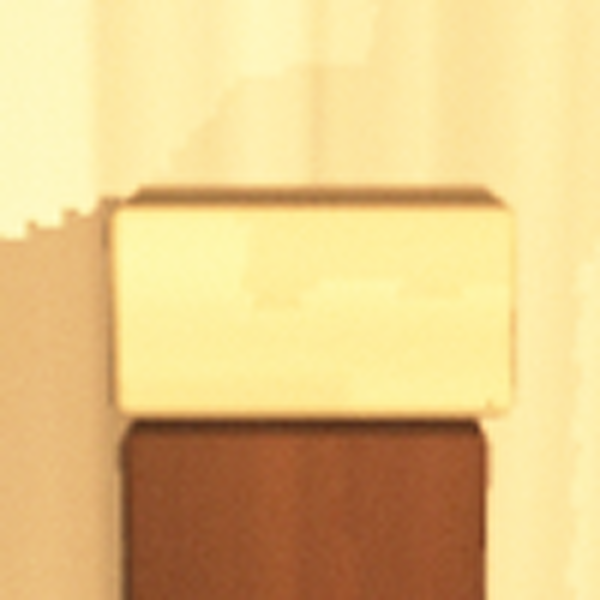

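The spacer stands upright. There is a ~1 mm gap to the fixed end (crop row ~420), and it sits about 1 mm off centre. Next is the blank.

Emit:
{"api": "apply_moves", "payload": {"commands": [{"grip": 0.85, "dp": [459, 86, 19], "yaw": -0.237}, {"grip": 0.85, "dp": [459, 86, 19], "yaw": -0.237}, {"grip": 0.85, "dp": [459, 86, 19], "yaw": -0.237}, {"grip": 0.85, "dp": [459, 86, 19], "yaw": -0.237}, {"grip": 0.85, "dp": [459, 86, 19], "yaw": -0.237}, {"grip": 0.85, "dp": [459, 86, 19], "yaw": -0.237}, {"grip": 0.85, "dp": [459, 86, 19], "yaw": -0.237}, {"grip": 0.85, "dp": [459, 86, 19], "yaw": -0.237}, {"grip": 0.85, "dp": [459, 86, 19], "yaw": -0.237}, {"grip": 0.85, "dp": [459, 86, 19], "yaw": -0.237}, {"grip": 0.85, "dp": [459, 86, 19], "yaw": -0.237}]}}

```text
time_s: 9.12
tcp_pos: [0.4309, -0.1867, 0.1703]
eef_rot: [180.0, 0.0, -74.0]
contact_force: [-0.3, 0.8, -0.0]
gripper_width: 0.0743
```

```bash
python3 - <<'E'
from h import *
d,s=pickle.load(open('w5.pkl','rb'))
P=ray(d,(np.array([(112,206),(514,208),(511,415),(116,418)])+.5)/6-.5+np.array([223,104]),.059,s)
e=np.roll(P,-1,0)-P;print('spacer',P.mean(0).round(4),np.linalg.norm(e,axis=1).round(4),np.degrees(np.arctan2(e[:,1],e[:,0])).round(1))
print('front mid',P[:2].mean(0))
F=ray(d,(np.array([(127,425),(486,424)])+.5)/6-.5+np.array([223,104]),.059,s);print('fixed end',F.mean(0))
s=get_state();d=save('wrist','w6');pickle.dump((d,s),open('w6.pkl','wb'))
uv=proj(d,[.444,-.236,.044],s)[0];print(uv)
x,y=(uv-65).astype(int);crop(d,x,y,x+130,y+130,4.5,'w6a.png');print(x,y)
E
```

```text
spacer [0.4986 0.2364 0.059 ] [0.0525 0.0273 0.0529 0.0279] [-177.8   93.1    2.9  -87.9]
front mid [0.49918463 0.22266902 0.059     ]
fixed end [0.49882871 0.25134245 0.059     ]
[276.22209908 139.48273203]
211 74
```

View pics/w6a.png

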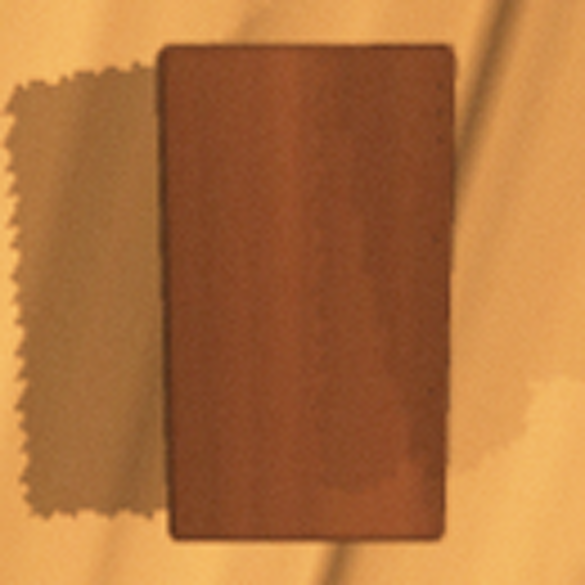

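View pics/w6.png

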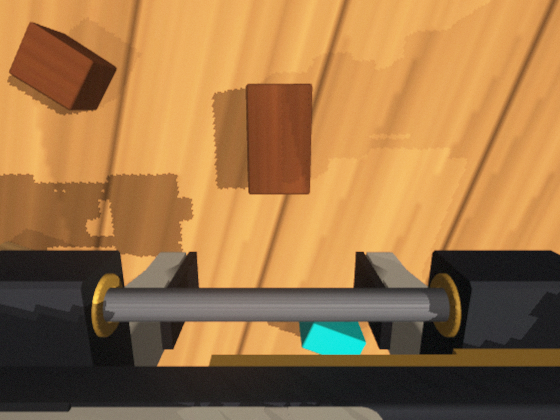

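```bash
python3 - <<'E'
from h import *
d,s=pickle.load(open('w6.pkl','rb'))
P=ray(d,(np.array([(160,45),(454,45),(444,541),(169,541)])+.5)/4.5-.5+np.array([211,74]),.044,s)
e=np.roll(P,-1,0)-P;c=P.mean(0)
print(c,np.linalg.norm(e,axis=1),np.degrees(np.arctan2(e[:,1],e[:,0])))
to(c[0],c[1],.006,-74)
E
```

```text
[ 0.44178316 -0.23545576  0.044     ] [0.04855578 0.08394713 0.04929307 0.0839511 ] [-163.86790126  106.45457863   16.13776866  -74.048627  ]
t 9.175 tcp [ 0.431  -0.1866  0.1704] [ 1.7999e+02  1.0000e-02 -7.3940e+01] w 0.0745 F [-0.3 -0.1  1.4]
dp [ 49.9   3.1 164.4] yaw 0.0011
```

Emit:
{"api": "apply_moves", "payload": {"commands": [{"grip": 0.85, "dp": [50, 3, 60], "yaw": 0}, {"grip": 0.85, "dp": [50, 3, 100], "yaw": 0}, {"grip": 0.85, "dp": [50, 3, 130], "yaw": 0}, {"grip": 0.85, "dp": [50, 3, 150], "yaw": 0}, {"grip": 0.85, "dp": [50, 3, 163], "yaw": 0}, {"grip": 0.85, "dp": [50, 3, 163], "yaw": 0}, {"grip": 0.5, "dp": [50, 3, 163], "yaw": 0}, {"grip": 0.4, "dp": [50, 3, 163], "yaw": 0}, {"grip": 0.4, "dp": [50, 3, 163], "yaw": 0}, {"grip": 0.4, "dp": [50, 3, 163], "yaw": 0}, {"grip": 0.4, "dp": [50, 3, 163], "yaw": 0}], "newtons": 25}}

```text
time_s: 10.55
tcp_pos: [0.4423, -0.2363, 0.0082]
eef_rot: [-179.9, -0.0, -74.0]
contact_force: [-0.4, 1.3, 5.8]
gripper_width: 0.0499
```

```bash
python3 - <<'E'
from h import *
to(.503,.13,.12,-87.6)
E
```

```text
t 10.55 tcp [ 0.4423 -0.2363  0.0082] [-1.7995e+02 -3.0000e-02 -7.4010e+01] w 0.0499 F [-0.4  1.3  5.8]
dp [-335.3 -159.4 -111.8] yaw 0.2372
```

Emit:
{"api": "apply_moves", "payload": {"commands": [{"grip": 0.4, "dp": [0, 0, -30], "yaw": 0}, {"grip": 0.4, "dp": [0, 0, -80], "yaw": 0}, {"grip": 0.4, "dp": [-335, -159, -112], "yaw": 0.237}, {"grip": 0.4, "dp": [-335, -159, -112], "yaw": 0.237}, {"grip": 0.4, "dp": [-335, -159, -112], "yaw": 0.237}, {"grip": 0.4, "dp": [-335, -159, -112], "yaw": 0.237}, {"grip": 0.4, "dp": [-335, -159, -112], "yaw": 0.237}, {"grip": 0.4, "dp": [-335, -159, -112], "yaw": 0.237}, {"grip": 0.4, "dp": [-335, -159, -112], "yaw": 0.237}, {"grip": 0.4, "dp": [-335, -159, -112], "yaw": 0.237}, {"grip": 0.4, "dp": [-335, -159, -112], "yaw": 0.237}, {"grip": 0.4, "dp": [-335, -159, -112], "yaw": 0.237}]}}

```text
time_s: 12.05
tcp_pos: [0.5022, 0.1284, 0.1195]
eef_rot: [180.0, -0.0, -87.7]
contact_force: [0.2, 0.3, -1.5]
gripper_width: 0.0498
```

```bash
python3 - <<'E'
from h import *
d=save('wrist','w7');d=save('side','s7');crop(d,130,160,310,330,3.5,'s7a.png')
to(.5022,.175,.0245,-87.6)
E
```

```text
t 12.15 tcp [0.5024 0.1287 0.1196] [180.    -0.   -87.67] w 0.05 F [ 0.5  1.  -0.8]
dp [-46.3  -1.7  95.1] yaw -0.0013
```

View pics/s7a.png

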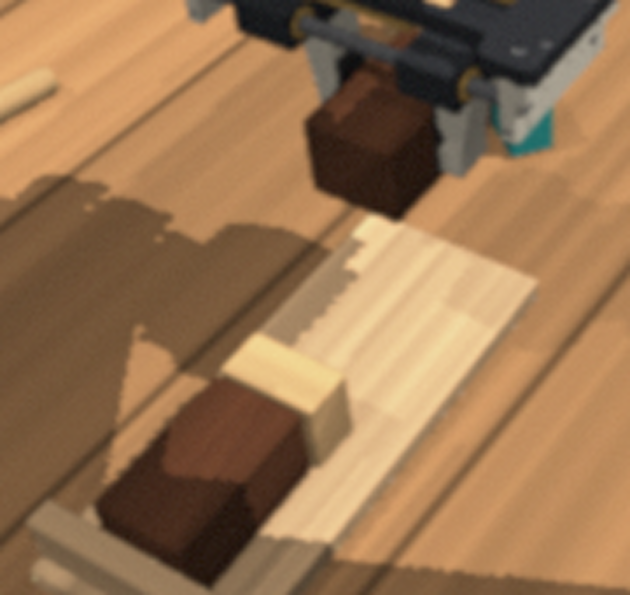

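View pics/w7.png

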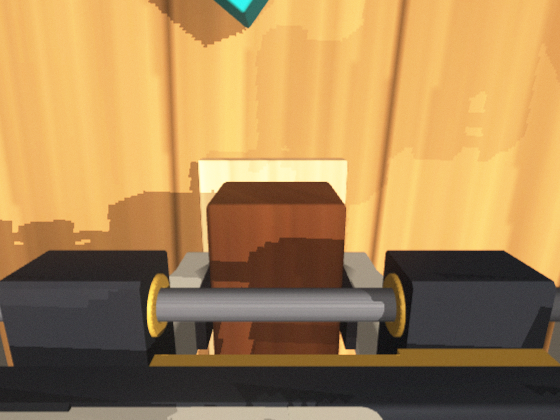

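The blank hangs level and in line, and the spacer is still standing. I'll lower the blank with a gap of a few mm.

Emit:
{"api": "apply_moves", "payload": {"commands": [{"grip": 0.4, "dp": [-45, -2, 10], "yaw": 0}, {"grip": 0.4, "dp": [-45, -2, 40], "yaw": 0}, {"grip": 0.4, "dp": [-45, -2, 70], "yaw": 0}, {"grip": 0.4, "dp": [-45, -2, 85], "yaw": 0}, {"grip": 0.4, "dp": [-45, -2, 92], "yaw": 0}, {"grip": 0.4, "dp": [-45, -2, 95], "yaw": 0}, {"grip": 0.4, "dp": [-45, -2, 96], "yaw": 0}, {"grip": 0.4, "dp": [-45, -2, 96], "yaw": 0}]}}

```text
time_s: 13.15
tcp_pos: [0.5029, 0.1749, 0.0242]
eef_rot: [-179.9, 0.0, -87.6]
contact_force: [-0.3, -0.8, -0.6]
gripper_width: 0.0499
```

```bash
python3 - <<'E'
from h import *
d=save('side','s8');crop(d,130,180,310,330,4,'s8a.png')
d=save('scene','s9');crop(d,280,100,420,220,5,'s9a.png')
to(.5022,.175,.0235,-87.6)
E
```

```text
t 13.25 tcp [0.5028 0.1749 0.0241] [-1.7996e+02  3.0000e-02 -8.7590e+01] w 0.0497 F [-0.8 -0.3 -1.8]
dp [-0.2  0.6  0.6] yaw 0.0001
```

View pics/s8a.png

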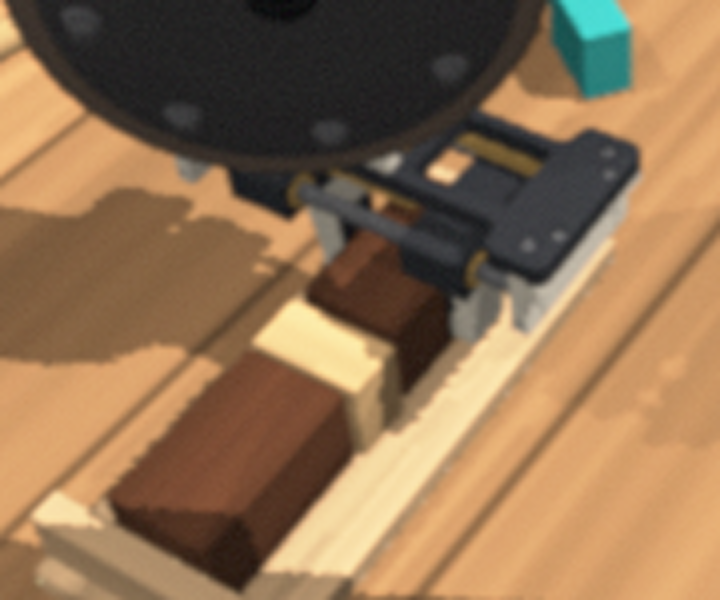

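View pics/s9a.png

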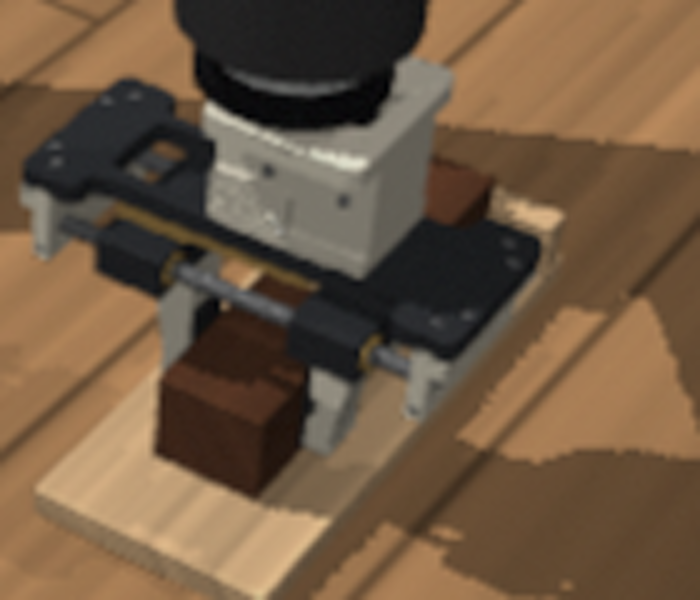

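The row is in line with a small gap at the spacer. I'll lower it 1 mm, open and rise.

Emit:
{"api": "apply_moves", "payload": {"commands": [{"grip": 0.4, "dp": [0, 0, 1], "yaw": 0}, {"grip": 0.4, "dp": [0, 0, 1], "yaw": 0}, {"grip": 0.8, "dp": [0, 0, 1], "yaw": 0}, {"grip": 0.8, "dp": [0, 0, 1], "yaw": 0}, {"grip": 0.8, "dp": [0, 0, 1], "yaw": 0}, {"grip": 0.8, "dp": [0, 0, 1], "yaw": 0}, {"grip": 0.8, "dp": [0, 0, -20], "yaw": 0}, {"grip": 0.8, "dp": [0, 0, -70], "yaw": 0}, {"grip": 0.8, "dp": [0, 0, -130], "yaw": 0}, {"grip": 0.8, "dp": [-70, 0, -180], "yaw": 0}, {"grip": 0.8, "dp": [-70, 0, -180], "yaw": 0}, {"grip": 0.8, "dp": [-70, 0, -180], "yaw": 0}]}}

```text
time_s: 14.75
tcp_pos: [0.4996, 0.2459, 0.2039]
eef_rot: [-180.0, 0.0, -87.5]
contact_force: [-0.2, 0.1, -0.1]
gripper_width: 0.07
```

```bash
python3 - <<'E'
from h import *
s=get_state();d=save('wrist','w10');pickle.dump((d,s),open('w10.pkl','wb'))
crop(d,210,60,340,240,3.3,'w10a.png')
to(.5,.2,.2,-87.6)
E
```

```text
t 14.8 tcp [0.499  0.2447 0.2027] [ 1.7993e+02 -3.0000e-02 -8.7540e+01] w 0.0702 F [-0.6  0.2  0. ]
dp [44.7  0.9  2.8] yaw 0.0011
```

View pics/w10a.png

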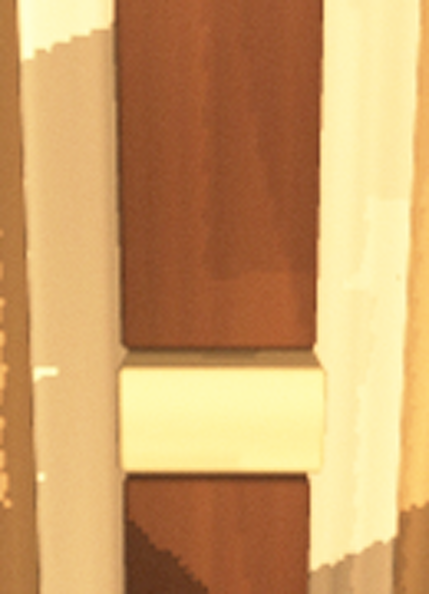

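```bash
python3 - <<'E'
from h import *
d,s=pickle.load(open('w10.pkl','rb'))
g=lambda c:ray(d,(np.array(c)+.5)/3.3-.5+np.array([210,60]),.059,s)
B=g([(123,347),(316,347)]);S=g([(120,367),(323,366),(320,472),(122,473)]);F=g([(127,477),(307,476)])
u=np.array([np.cos(np.radians(92.4)),np.sin(np.radians(92.4)),0]);w=np.array([u[1],-u[0],0])
f=F.mean(0)
print('blank end',(B.mean(0)-f)@u,(B.mean(0)-f)@w,'spacer c',(S.mean(0)-f)@u,(S.mean(0)-f)@w)
for P in (B,S[:2],F): e=P[0]-P[1];print(np.degrees(np.arctan2(e[1],e[0])))
d=save('scene','s11');crop(d,280,100,420,220,5,'s11.png')
E
```

```text
blank end -0.03407725825013972 -0.0005322218788018475 spacer c -0.01508322455125686 -0.0010519333044328998
2.6097315640592993
2.8952944536348664
2.9479178505307386
```

View pics/s11.png

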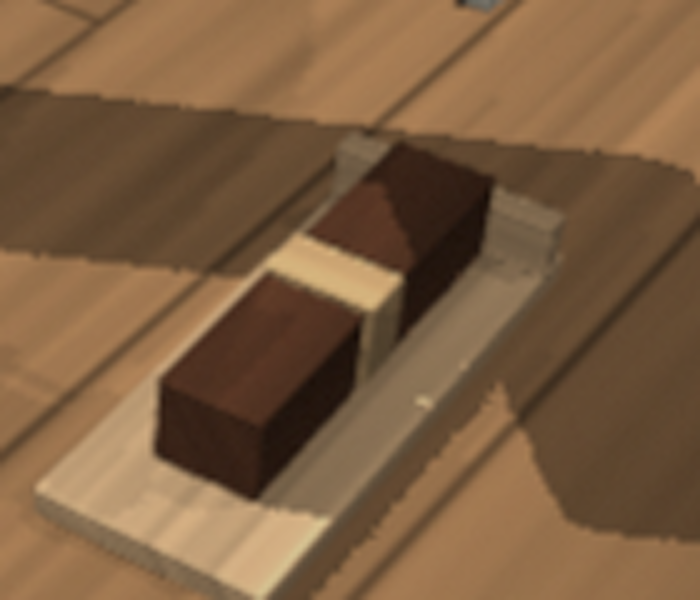

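The gap between the blanks measures 34 mm, offsets are about 1 mm, and both pieces are flat and in line. I'm handing it in.

```bash
python3 -c "
from plant import close_job
print(close_job())"
```

```text
the job is handed in; nothing more can be done
None
```

I stood the thick pale spacer against the fixed blank's free end. I then laid the loose blank against its other side, let go of both, and handed the job in after about 15 s of the 58 s.

The last wrist-camera check, with calibration good to about 2 mm, showed:
- **Spacer:** about 1 mm from the fixed blank's end and about 1 mm off the row's centre line.
- **Loose blank:** about 5 mm from the spacer, leaving 34 mm between the two blanks (28 to 44 allowed), and about 0.5 mm off the centre line.
- **Direction:** the measured ends of the pieces are within about 0.4° of each other.

The scene view showed both pieces flat on the board, with the gripper clear of them. All views agreed with each other within a few millimetres, and no check failed.

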